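Knock out and box up the cast cleats

ROBOT

A 6-joint arm with a two-finger parallel gripper is mounted at the origin on the work surface. World frame = base frame: x ahead of the robot, y to its left, z up, the work surface at z = 0. Lengths are in mm, angles in degrees, forces in N, time in s.
With the tool pointing down it reaches from about 350 to 850 mm from the base axis. Payload 8.1 kg.
Tool frame: the origin (TCP) lies on the centre line of the jaws, within the pads' length; the fingertips stand 14 mm ahead of it and the grasp point (between the pads) lies 5 mm behind it; z points along the fingers, y is the line along which they close (so a half turn about z gives the same grasp; the last joint's range is limited). The gripper opens to 85 mm and grips with 20 to 120 N. Pads are 22 mm wide; open, the fingers measure 114 mm over their backs; the gripper's body (76 mm by 85 mm) begins 54 mm behind the grasp point. The pads swing forward as they close: fully open they stand 13 mm farther back than shut.
Start: joints at [-71.872, 7.471, 85.268, -0, 87.261, -4.893], TCP at [234.665, -552.212, 245.292] pointing down, gripper open.
Joint ranges: [-169.43, 169.43], [-51.17, 129.36], [1.28, 143.12], [-76.62, 256.62], [0, 156.53], [-152.29, 152.29]. Speed limits (degrees/s): [136.94, 136.94, 159.86, 180, 180, 180].

INTERFACE

Orientations are given as [roll, pitch, yaw] about the fixed x, y, z axes, in that order (R = Rz(yaw) Ry(pitch) Rx(roll)).
In Python, from bench import sense, snapshot, camera_info, hand_in gives the robot as it stands. The module is installed in compiled form; this text tells all that it offers.
- The arm moves only by the tool apply_moves, never from a script. Its argument "deltas" is a list of rows, each a list of 7 numbers: the shift along the tool's x, y, z scaled (see below), then the turn, a rotation vector about the tool's x, y, z scaled (see below), then the opening, from 0 (shut) to 1 (fully open). In form: [[dx, dy, dz, ax, ay, az, claw], ...]. A call has 1 to 8 rows; each row shifts and turns the commanded pose from where the row before left it, along the tool's axes as they then stand; what a row does not reach is not made up. The controller multiplies each number of a shift by 0.03 m and each number of a turn by 0.08 rad. A row lasts 1/8 s, in which the tool goes at most 62.5 mm and 10.7 degrees, less where a joint would pass 70% of its speed; a pose out of reach is approached as far as the arm can. A call with a number of a shift or a turn outside -1 to 1 is refused whole. A call with a gripper value outside its range is refused whole. The fingers move at their own pace and stop on an object; "grip_force" is the grip in N (left out, the last holds). Time passes only in rows, so rows that do not move let the fingers close. It gives the time, the measured TCP pose, the force, the opening and the grip force at its end, in the units of the state.
- sense(): the state, without advancing time (a new reading comes with each control period).
- snapshot(name): name is "scene" or "top" or "wrist"; returns the picture (480x640x3 uint8, red, green, blue); there is no depth.
- camera_info(name): a dict with "vertical_fov" (degrees; the focal length in pixels is half the picture's height over the tangent of half this angle, whatever the lens; pixels are square), "cx", "cy" (the principal point, pixels), "k1" (the pictures are not rectified: a ray, as slopes to the right and down, at radius r is drawn at 1 + k1 r^2 times it, then the intrinsics apply), "origin" and "rotation" of the camera in the world; the wrist camera has in their place "tool_from_camera" (4x4, takes a point from camera to tool coordinates, whose origin is the TCP and whose axes are the flange's). Camera axes: x right, y up, looking along -z (the intrinsics and any distortion apply to the point x, -y, -z); pixel columns grow to the right and rows downward; lengths in mm; the calibration is good to about 2 mm. A picture is of the moment at which its call begins: read the wrist's pose just before it. camera_info takes no time and is no camera call.
- hand_in(): hands the job in; it is judged then, once.
The state is a dict: "time": time; "joint_pos": joint angles; "qd": joint speeds; "joint_efforts": joint torques, N m; "tool_pos": TCP position; "tcp_rot": TCP orientation; "ft_force": force on the tool from outside, world axes, zero at the start; "wrist_torque": the same for the moment, N m; "finger_gap": finger opening in mm; "grip_force": force on a finger pad.
Only numpy, scipy, OpenCV 4.12 (cv2) and the standard library are available. Lean on these libraries where they do the work, as an engineer would, in place of code of your own. Each camera call takes 0.05 s, during which the arm holds its last target. There are 200 camera calls.

TASK

First swing the mould's red-knobbed knock-out lever fully to its stop and let it spring back, to break the castings loose. Then lift every cast cleat out of the mould and put them all in the plywood stock box, shut its lid flat, and lastly swing the red-knobbed latch fully closed so that it rests in the catch on the lid. Leave everything else on the bench where it is.

Things in the scene. Friction and masses are not known exactly. Their poses are not given: they have to be found in the camera images.
- cleat1: one of up to six like cast bronze cleats (0.28 kg; 3 to 5 are present, at the start upright in mould cavities). Base 66 (x) x 26 (y) x 12 mm (z 0 to 12), stem 28 x 14 mm (z 12 to 26), crossbar 74 (x) x 14 (y) x 12 mm (z 26 to 38). Origin: centre of the base's underside; z up through the crossbar, x along the crossbar
- cleat2: one of up to six like cast bronze cleats (0.28 kg; 3 to 5 are present, at the start upright in mould cavities). Base 66 (x) x 26 (y) x 12 mm (z 0 to 12), stem 28 x 14 mm (z 12 to 26), crossbar 74 (x) x 14 (y) x 12 mm (z 26 to 38). Origin: centre of the base's underside; z up through the crossbar, x along the crossbar
- cleat3: one of up to six like cast bronze cleats (0.28 kg; 3 to 5 are present, at the start upright in mould cavities). Base 66 (x) x 26 (y) x 12 mm (z 0 to 12), stem 28 x 14 mm (z 12 to 26), crossbar 74 (x) x 14 (y) x 12 mm (z 26 to 38). Origin: centre of the base's underside; z up through the crossbar, x along the crossbar
- cleat4: one of up to six like cast bronze cleats (0.28 kg; 3 to 5 are present, at the start upright in mould cavities). Base 66 (x) x 26 (y) x 12 mm (z 0 to 12), stem 28 x 14 mm (z 12 to 26), crossbar 74 (x) x 14 (y) x 12 mm (z 26 to 38). Origin: centre of the base's underside; z up through the crossbar, x along the crossbar
- cleat5: one of up to six like cast bronze cleats (0.28 kg; 3 to 5 are present, at the start upright in mould cavities). Base 66 (x) x 26 (y) x 12 mm (z 0 to 12), stem 28 x 14 mm (z 12 to 26), crossbar 74 (x) x 14 (y) x 12 mm (z 26 to 38). Origin: centre of the base's underside; z up through the crossbar, x along the crossbar
- cleat6: one of up to six like cast bronze cleats (0.28 kg; 3 to 5 are present, at the start upright in mould cavities). Base 66 (x) x 26 (y) x 12 mm (z 0 to 12), stem 28 x 14 mm (z 12 to 26), crossbar 74 (x) x 14 (y) x 12 mm (z 26 to 38). Origin: centre of the base's underside; z up through the crossbar, x along the crossbar
- mould: fixed aluminium block 220 (x) x 200 (y) x 30 mm (z) with six open cavities 70 (x) x 30 (y) x 14 mm deep at x = -50, +50, y = -60, 0, +60 mm. A cleat's base sits in a cavity, x along the mould's x; its crossbar stands clear above the block. The knock-out lever is at the -y side (x = 0, y = -145 mm). Origin: centre of the block's underside on the table; z up
- lever (a joint): angle (rad) of the sprung knock-out lever (lifts ejector pads 8 mm under the castings while swung): 0 at rest, where its spring returns it, 0.85 at its stop. Turns about the mould's y axis at lever_pivot; growing values move the knob to the mould's +x. At rest it leans 0.40 rad from upright to the mould's -x, at the stop 0.45 rad to +x. 1 to 5 N at the knob moves it
- lever_knob (a point): centre of the red ball (30 mm diameter) on the end of the knock-out lever's steel rod (12 mm diameter), 110 mm from the pivot and 141 mm above the table at rest
- lever_pivot (a point): pivot of the knock-out lever, 40 mm above the table
- box: fixed plywood stock box, outside 200 (x) x 250 (y) x 55 mm (z), walls and floor 6 mm thick, open on top while its lid is up. Its lid is hinged on the +x rim; a swing latch is pivoted on a wooden block outside the -y end. Origin: centre of the underside, on the table; z up
- lid (a joint): angle (rad) of the box's wooden lid (200 x 250 x 8 mm, 0.25 kg): 0 shut flat on the rim, 1.57 upright, 1.95 fully open. Turns about the box's y axis at lid_hinge. Its stiff hinge (0.4 N m friction) holds it wherever it is left; push it over and down by its outer face near the free edge, with 1 to 5 N
- lid_hinge (a point): middle of the lid's hinge line, at the top of the box's +x wall, 55 mm above the table, on the level of the lid's underside
- lid_edge (a point): middle of the lid's free edge on its outer (upper) face, 200 mm from the hinge. A steel catch of 26 mm for the latch, standing 22 mm high, is on the outer face between 132 and 170 mm from the hinge and from 5 to 31 mm off the middle towards the box's -y end
- latch (a joint): angle (rad) of the flat steel swing latch: 0 closed, when the bar lies across the shut lid along the box's +y and rests in the lid's catch (a stop), up to 2.2 open, at 1.57 pointing along the box's -x. It turns in the horizontal plane, anticlockwise from above as it opens, about point latch_pivot; light friction (0.05 N m) holds it where it is left
- latch_knob (a point): centre of the top face of the red upright grip knob (18 mm diameter, 32 mm tall) on the latch bar, 70 mm from the pivot, 109 mm above the table. The bar is 14 mm wide and 7 mm thick and reaches 135 mm from the pivot
- latch_pivot (a point): pivot of the latch at the underside of its bar, 70 mm above the table
- mug: bystander, to be left alone: white mug, 80 mm wide, 90 mm tall, handle on one side; origin under its centre
- glue: bystander, to be left alone: yellow glue bottle, 60 mm wide, 150 mm tall; origin under its centre
- screwdriver: bystander, to be left alone: screwdriver lying flat; origin under its centre
- tape: bystander, to be left alone: blue roll of tape, 90 mm wide, 25 mm tall, lying flat; origin under its centre
- brush: bystander, to be left alone: brush lying flat; origin under its centre
- offcut: bystander, to be left alone: wooden offcut 110 x 50 x 30 mm; origin under its centre
There are look-alikes about, which are no part of the job. Leave any purple or turquoise look-alike of the cleat4 alone. What is shaped like the cleat3 but blue or turquoise is not meant.

How it is judged:
By the outcome, as a careful person would: the job done as asked, in the order asked, and still so for the second after the job is handed in, with the robot touching nothing.
Of cleat1, cleat2, cleat3, cleat4, cleat5, cleat6 only 3 to 5 are there at a start; the rules pass over those that are not, and their reading is None.
At some moment in a run one of cleat1, cleat2, cleat3, cleat4, cleat5, cleat6 may be knocked a few centimetres aside while the robot is not near it.
Once in a run the grip may slacken for a moment while it holds something.
It also fails if it takes over 210 s, if anything falls off the work surface, if the arm or the gripper's body presses on something with over 40 N, if the wrist force passes 120 N, or if a joint passes its speed limit or range.

## Working session

There is one attempt and no reset: what is moved stays moved. The work goes in short steps, Python scripts to look and compute and a tool call to move; the robot and the scene stay as the last step left them, time stands still between calls to the robot, and variables do not carry over. Pictures are saved under pics/ and viewed, at most 14 in all, crops included, and the job is handed in when it is done.

Besides the shell and the picture viewer there is one more tool, called after "Call:" as name(argument=value, ...) on one line, values as JSON. apply_moves: Moves the arm, as the interface text tells. Its arguments: {"type":"object","properties":{"deltas":{"type":"array"},"grip_force":{"type":"number"}},"required":["deltas"]}

```bash
mkdir -p pics; python3 - <<'E'
from bench import *
import cv2
print(sense())
for n in("scene","top","wrist"):
    print(n,camera_info(n)); cv2.imwrite(f"pics/{n}0.png",snapshot(n)[:,:,::-1])
E
```

```text
{'time': 0.0, 'joint_pos': array([-7.18711474e+01,  7.51580280e+00,  8.53316727e+01,  5.18976808e-04,
        8.72618787e+01, -4.89265569e+00]), 'qd': array([ 0.02288773,  0.00885344,  0.0162904 ,  0.11961118, -0.06637388,
       -0.04395744]), 'joint_efforts': array([ 3.05003399e-03, -5.69399285e+01, -5.00551522e+01, -6.17503974e-05,
        1.45135805e-02,  1.89205230e-05]), 'tool_pos': array([ 234.50348925, -551.68434313,  244.21423668]), 'tcp_rot': array([-1.79891088e+02, -9.84317545e-03,  2.30214736e+01]), 'ft_force': array([ 0.55105246, -0.16551522, -0.23392897]), 'wrist_torque': array([-0.04195635, -0.04903456, -0.0432123 ]), 'grip_force': 0.0, 'finger_gap': 85.30936633429056}
scene {'vertical_fov': 47.654272190280274, 'cx': 322.2315487326015, 'cy': 241.77209798899455, 'k1': -0.009163151788838302, 'origin': array([1093.11676512, -424.14212082, 1014.18065937]), 'rotation': array([37.19636401, -0.69831744, 58.64559049])}
top {'vertical_fov': 42.48611182453566, 'cx': 317.13082095853076, 'cy': 243.73838807044834, 'k1': 0.03498861541209857, 'origin': array([ 377.25410215,  -63.43718842, 1636.52601361]), 'rotation': array([  5.55087267,   0.37231723, -89.13365025])}
wrist {'vertical_fov': 71.20360794608528, 'cx': 320.46647939453027, 'cy': 244.0154656124035, 'k1': -0.013108556300901278, 'tool_from_camera': array([[ 6.42597759e-04,  9.54154676e-01,  2.99313283e-01,
         7.66440134e+01],
       [ 9.99999788e-01, -6.44353741e-04, -9.28274470e-05,
        -1.75699171e-01],
       [ 1.04291891e-04,  2.99313279e-01, -9.54154888e-01,
        -1.28739095e+02],
       [ 0.00000000e+00,  0.00000000e+00,  0.00000000e+00,
         1.00000000e+00]])}
```

View pics/top0.png

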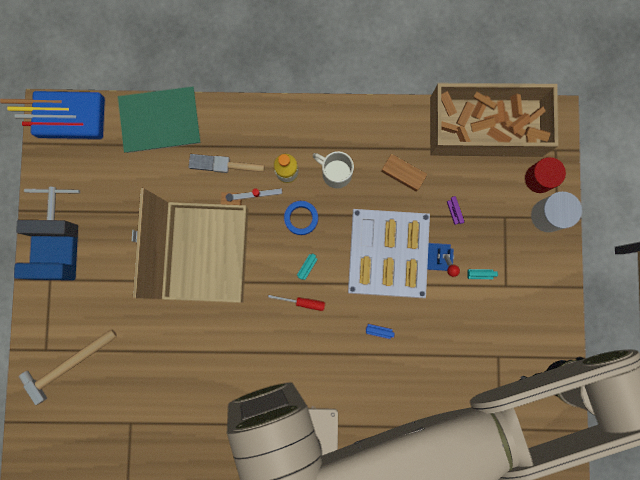

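View pics/scene0.png

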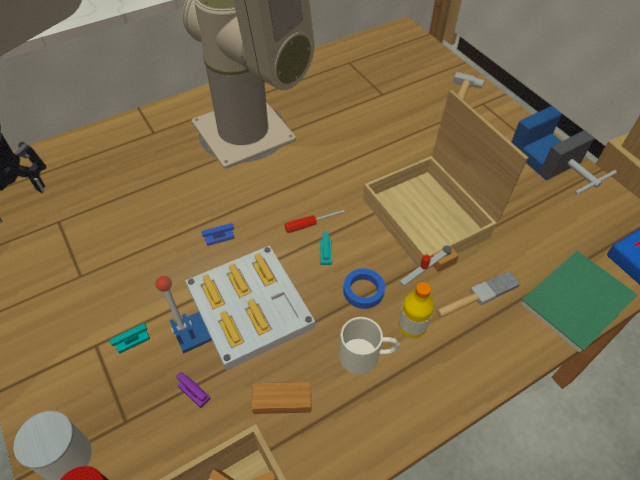

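The top view shows five bronze cleats in the mould at (390,233), (413,234), (366,270), (389,271) and (411,272), with an empty cavity at (367,233). The red lever knob is at (454,270) and the latch knob at (256,192). Look-alikes to leave alone: turquoise (308,266) and (482,274), purple (455,210), blue (380,331). The wood box of offcuts at (497,115) and the red pot are not part of the job either.

```bash
cat > h.py <<'E'
import numpy as np, cv2
from bench import *
from scipy.spatial.transform import Rotation as Ro
def cam(n):
    c=camera_info(n)
    if n=="wrist":
        s=sense(); T=np.eye(4); T[:3,:3]=Ro.from_euler('xyz',s['tcp_rot'],degrees=True).as_matrix(); T[:3,3]=s['tool_pos']
        T=T@c['tool_from_camera']; R,o=T[:3,:3],T[:3,3]
    else: R,o=Ro.from_euler('xyz',c['rotation'],degrees=True).as_matrix(),c['origin']
    return R,np.array(o),c
def f(c): return 240/np.tan(np.radians(c['vertical_fov']/2))
def ray(C,px):
    R,o,c=C; K=np.array([[f(c),0,c['cx']],[0,f(c),c['cy']],[0,0,1]])
    u=cv2.undistortPoints(np.array([[px]],float),K,np.array([c['k1'],0,0,0]))[0,0]
    return o,R@np.array([u[0],-u[1],-1])
def onz(C,px,z):
    o,d=ray(C,px); return o+d*(z-o[2])/d[2]
def tri(*rs):
    A=0;b=0
    for o,d in rs:
        P=np.eye(3)-np.outer(d,d)/(d@d); A=A+P; b=b+P@o
    return np.linalg.solve(A,b)
def proj(C,p):
    R,o,c=C; q=R.T@(np.array(p,float)-o); u=np.array([q[0],-q[1]])/-q[2]; u=u*(1+c['k1']*(u@u)); return u*f(c)+[c['cx'],c['cy']]
def blobs(img,lo,hi,amin=30):
    m=cv2.inRange(cv2.cvtColor(img,cv2.COLOR_RGB2HSV),lo,hi)
    n,l,s,ce=cv2.connectedComponentsWithStats(m)
    return [(ce[i],s[i,4],cv2.minAreaRect(np.argwhere(l==i)[:,::-1].astype(np.float32))) for i in range(1,n) if s[i,4]>=amin]
def goto(p,yaw=None):
    s=sense(); R=Ro.from_euler('xyz',s['tcp_rot'],degrees=True)
    d=R.inv().apply(np.array(p)-s['tool_pos'])
    print('t',s['time'],'pos',s['tool_pos'].round(1),'units',(d/30).round(2))
    if yaw is not None: print('turn units',((R.inv()*Ro.from_euler('xyz',[180,0,yaw],degrees=True)).as_rotvec()/.08).round(2))
E
python3 - <<'E'
from h import *
T=cam('top');S=cam('scene')
it=cv2.imread('pics/top0.png')[:,:,::-1];is_=cv2.imread('pics/scene0.png')[:,:,::-1]
for n,C,im in(('top',T,it),('scene',S,is_)):
    print(n,'bronze')
    for c,a,r in blobs(im,(12,120,120),(26,255,255),60):
        if (n=='top' and 340<c[0]<430 and 200<c[1]<300) or (n=='scene' and 190<c[0]<320 and 240<c[1]<360): print(c.round(1),a,np.round(r[1],1),onz(C,c,50).round(1))
    print('red')
    for lo,hi in (((0,150,80),(6,255,255)),((174,150,80),(180,255,255))):
        for c,a,r in blobs(im,lo,hi,15): print(c.round(1),a)
print('mould corners z30',[onz(T,p,30).round(1) for p in((355,213),(426,216),(423,293),(352,290))])
big=cv2.resize(it[180:310,120:290][:,:,::-1],None,fx=4.5,fy=4.5,interpolation=cv2.INTER_CUBIC)
cv2.imwrite('pics/c1.png',big)
cv2.imwrite('pics/c2.png',cv2.resize(it[195:310,335:505][:,:,::-1],None,fx=4.5,fy=4.5,interpolation=cv2.INTER_CUBIC))
E
```

```text
top bronze
[389.7 233.5] 224 [26.  9.] [ 560.7 -237.7   50. ]
[412.7 234.8] 230 [27.  9.] [ 558. -297.   50.]
[364.6 270.2] 225 [ 8.8 26.3] [ 464.8 -173.7   50. ]
[387.6 271.7] 231 [27.  9.] [ 461.7 -232.8   50. ]
[410.9 273.4] 227 [ 9.6 26.2] [ 458.3 -292.4   50. ]
red
[ 34.9 123.1] 59
[ 75. 124.] 15
[549.4 171.9] 618
[255.3 191.8] 38
[453.8 270.4] 98
[310.4 303.6] 228
[ 58.3 123.8] 27
[544.2 175.9] 25
scene bronze
[244.4 256.5] 32910 [131.7 618.4] [ 421.7 -199.9   50. ]
[263.4 270.6] 339 [32.4 12. ] [ 475.9 -181.6   50. ]
[237.9 281.3] 350 [33.2 12.5] [ 472.5 -240.2   50. ]
[211.9 292.4] 357 [33.5 11.6] [ 469.7 -298.6   50. ]
[257.3 317.7] 394 [34.9 13. ] [ 571.  -245.2   50. ]
[230.3 329.9] 407 [35.8 12.5] [ 568.2 -303.6   50. ]
red
[300.1 223.5] 289
[425.2 261.3] 96
[161.6 282.8] 105
[ 82.7 473.9] 429
mould corners z30 [array([ 615.7, -148.8,   30. ]), array([ 610.4, -334.7,   30. ]), array([ 409.1, -326.6,   30. ]), array([ 414. , -142.9,   30. ])]
```

View pics/c1.png

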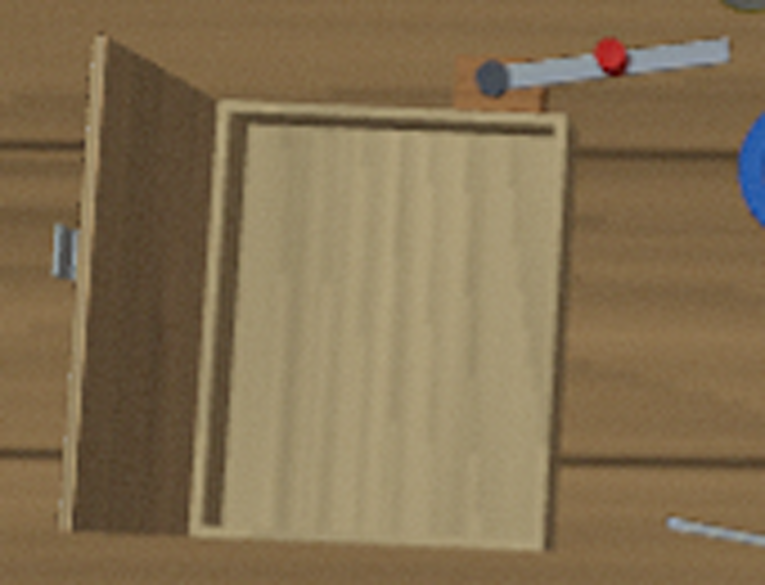

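View pics/c2.png

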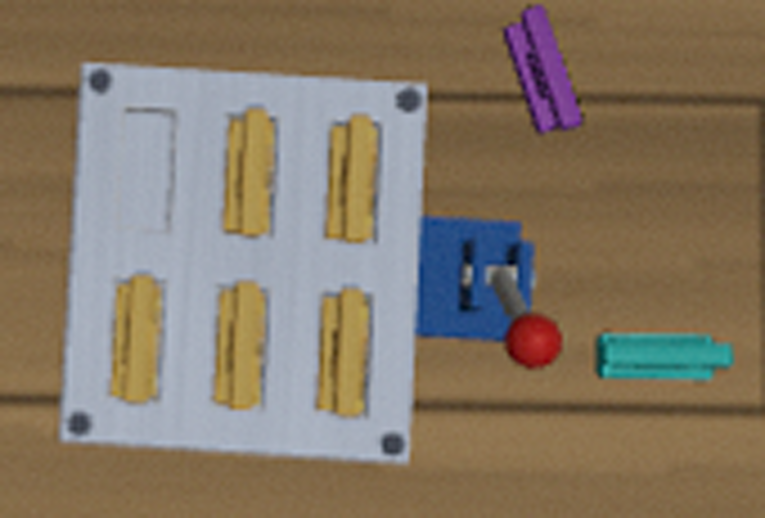

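The crops confirm five bronze cleats in the mould, with the top-left cavity empty. The lever ball is at crop (533,340). The latch pivot is at (492,78), with its knob at (611,57). The lid stands a little past upright.

```bash
python3 - <<'E'
from h import *
T=cam('top');S=cam('scene')
k=tri(ray(T,(453.8,270.4)),ray(S,(164,283.5)));print('knob tri',k, onz(T,(453.8,270.4),141))
print('latch knob tri',tri(ray(T,(255.5,192)),ray(S,(425.4,261.5))),onz(T,(255.5,192),95))
print('latch pivot',onz(T,(120+492/4.5,180+78/4.5),77),'tip',onz(T,(120+728/4.5,180+48/4.5),73))
for p in((218,102),(568,115),(547,550),(190,536)): print('box',onz(T,(120+p[0]/4.5,180+p[1]/4.5),55).round(1))
for z in (240,250,255): print('lid',z,[onz(T,(120+a/4.5,180+b/4.5),z).round(1) for a,b in((100,38),(65,530))])
y=np.radians(-1.7);R=np.array([[np.cos(y),-np.sin(y)],[np.sin(y),np.cos(y)]])
m=np.array([512.3,-238.3])
for q in((50,0),(50,-60),(-50,60),(-50,0),(-50,-60),(0,-145)): print(q,m+R@q)
goto([k[0]-70,k[1],170],-1.7)
E
```

```text
knob tri [ 462.93277981 -381.37593389  140.8591939 ] [ 462.51223882 -382.65524331  141.        ]
latch knob tri [656.13981684 106.55553162  93.60453755] [656.11458118 106.71101788  95.        ]
latch pivot [644.58792126 175.2457824   77.        ] tip [664.52846588  41.79435666  73.        ]
box [632.  335.7  55. ]
box [627.5 134.3  55. ]
box [378.2 139.6  55. ]
box [383.2 341.9  55. ]
lid 240 [array([634.2, 350.1, 240. ]), array([384.7, 356.9, 240. ])]
lid 250 [array([632.4, 347.1, 250. ]), array([384.6, 353.9, 250. ])]
lid 255 [array([631.5, 345.7, 255. ]), array([384.6, 352.4, 255. ])]
(50, 0) [ 562.27799301 -239.7833122 ]
(50, -60) [ 560.49801836 -299.75690381]
(-50, 60) [ 464.10198164 -176.84309619]
(-50, 0) [ 462.32200699 -236.8166878 ]
(-50, -60) [ 460.54203235 -296.7902794 ]
(0, -145) [ 507.99839461 -383.23617972]
t 0.15 pos [ 234.5 -551.8  244.5] units [ 7.08 -3.16  2.49]
turn units [-0.02  0.    5.39]
```

Call:
apply_moves(deltas=[[0,0,0.2,0,0,0.9,0],[0,0,0.2,0,0,0.9,0],[0,0,0.2,0,0,0.9,0],[0,0,0.2,0,0,0.9,0],[0,0,0.2,0,0,0.9,0],[0,0,0.2,0,0,0.9,0],[0.9,-0.9,0.3,0,0,0,0],[0.9,-0.9,0.3,0,0,0,0]])

```text
time: 1.15
tool_pos: [290.4, -499.3, 190.6]
tcp_rot: [-180.0, 0.0, -1.8]
ft_force: [0.3, 0.1, -0.4]
finger_gap: 0.2
grip_force: 0.0
```

```bash
python3 -c "
from h import *
goto([393,-382,132],-1.7)"
```

```text
t 1.15 pos [ 290.4 -499.3  190.6] units [ 3.29 -4.01  1.95]
turn units [-0.01  0.   -0.02]
```

Call:
apply_moves(deltas=[[0.8,-1,0.4,0,0,0,0],[0.8,-1,0.4,0,0,0,0],[0.8,-1,0.4,0,0,0,0],[0.8,-1,0.4,0,0,0,0],[0,0,0.3,0,0,0,0],[0,0,0,0,0,0,0]])

```text
time: 1.9
tool_pos: [389.2, -382.5, 133.3]
tcp_rot: [-179.9, 0.1, -1.7]
ft_force: [-0.3, 0.1, 0.8]
finger_gap: -0.1
grip_force: 0.0
```

Call:
apply_moves(deltas=[[0.8,0,0,0,0,0,0],[0.6,0,0,0,0,0,0],[0.5,0,0,0,0,0,0],[0.5,0,0,0,0,0,0],[0.5,0,0,0,0,0,0],[0.5,0,0,0,0,0,0],[0.5,0,0,0,0,0,0],[0.4,0,0,0,0,0,0]])

```text
time: 2.9
tool_pos: [518.4, -386.8, 132.8]
tcp_rot: [-180.0, 0.2, -1.7]
ft_force: [-7.6, -2.8, -4.8]
finger_gap: 0.3
grip_force: 3.5
```

```bash
python3 - <<'E'
from h import *
a=snapshot('top');b=snapshot('scene')
cv2.imwrite('pics/l1.png',np.hstack([cv2.resize(a[190:310,380:500],None,fx=3.3,fy=3.3),cv2.resize(b[210:360,110:260],(396,396))])[:,:,::-1])
E
```

Call:
apply_moves(deltas=[[0.15,0,0,0,0,0,0],[0.1,0,0,0,0,0,0]])

```text
time: 3.25
tool_pos: [524.8, -386.6, 132.0]
tcp_rot: [-179.9, 0.3, -1.8]
ft_force: [-7.7, -1.6, -5.4]
finger_gap: -0.1
grip_force: 3.7
```

View pics/l1.png

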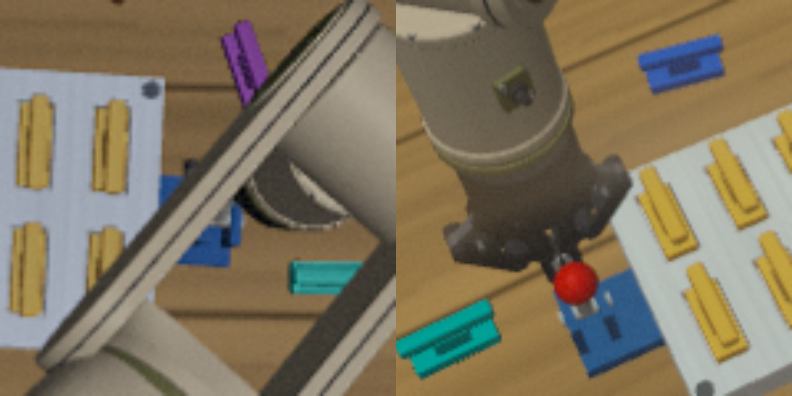

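The scene crop shows the ball moving ahead of the fingers, with the lever past upright and no stop yet. I'll keep pushing until the force rises.

Call:
apply_moves(deltas=[[0.2,0,0,0,0,0,0],[0.1,0,0,0,0,0,0],[0,0,0,0,0,0,0]])

```text
time: 3.62
tool_pos: [529.8, -386.7, 130.9]
tcp_rot: [-179.8, 0.7, -1.8]
ft_force: [-26.7, -0.3, 2.3]
finger_gap: -0.2
grip_force: 12.3
```

Call:
apply_moves(deltas=[[0.2,0,0,0,0,0,0],[0.1,0,0,0,0,0,0],[0,0,0,0,0,0,0]])

```text
time: 4.0
tool_pos: [533.3, -386.9, 129.7]
tcp_rot: [-179.6, 1.4, -1.9]
ft_force: [-51.6, 3.3, 12.0]
finger_gap: 0.2
grip_force: 24.7
```

Call:
apply_moves(deltas=[[-0.6,0,0,0,0,0,0],[-0.6,0,0,0,0,0,0],[-0.6,0,0,0,0,0,0],[-0.7,0,0,0,0,0,0],[-0.8,0,0,0,0,0,0],[-0.9,0,0,0,0,0,0],[-1,0,0,0,0,0,0],[0,0,-1,0,0,0,0]])

```text
time: 5.0
tool_pos: [386.0, -380.9, 161.3]
tcp_rot: [-179.7, 0.2, -1.8]
ft_force: [1.1, -0.7, 1.1]
finger_gap: 0.2
grip_force: 0.0
```

Call:
apply_moves(deltas=[[0,-0.2,-1,0,0,0,0.53],[0,-0.5,-0.9,0,0,0,0.53],[0,-0.9,0,0,0,0,0.53],[0,-0.9,0,0,0,0,0.53],[0,0,0,0,0,0,0.53]])

```text
time: 5.62
tool_pos: [391.6, -306.5, 221.5]
tcp_rot: [-180.0, -0.1, -1.6]
ft_force: [-0.4, 0.6, 0.3]
finger_gap: 45.1
grip_force: 0.0
```

```bash
python3 - <<'E'
from h import *
s=sense();C=cam('wrist');w=snapshot('wrist');t=snapshot('top')
cv2.imwrite('pics/w1.png',w[:,:,::-1]);cv2.imwrite('pics/t1.png',t[:,:,::-1])
print(s['tool_pos'],s['tcp_rot'],s['ft_force'],s['finger_gap'])
for c,a,r in blobs(w,(12,120,120),(26,255,255),400): print(c.round(0),a,np.round(r[1],0),round(r[2]),onz(C,c,50).round(1))
for c,a,r in blobs(t,(0,150,80),(6,255,255),15): print(c.round(1),a)
E
```

```text
[ 391.58370135 -306.47548694  221.48961634] [-1.79989501e+02 -7.60111675e-02 -1.60991853e+00] [-0.37768096  0.6270545   0.31484934] 45.10739961343033
[230.  33.] 1132 [68. 17.] 87 [ 550.5 -239.2   50. ]
[247.  37.] 652 [68. 12.] 88 [ 547.5 -252.8   50. ]
[307.  34.] 2047 [69. 29.] 90 [ 547.9 -300.2   50. ]
[470.  81.] 416 [90. 12.] 0 [ 510.6 -431.9   50. ]
[ 91. 145.] 5303 [79. 96.] 87 [ 469.8 -109.6   50. ]
[166. 145.] 1333 [89. 16.] 84 [ 467.2 -174.8   50. ]
[235. 147.] 1374 [88. 16.] 87 [ 463.9 -234.8   50. ]
[307. 148.] 2132 [87. 27.] 90 [ 461.2 -296.1   50. ]
[502. 120.] 1714 [126.  27.] 5 [ 480.1 -462.2   50. ]
[185. 146.] 871 [74. 15.] 85 [ 466.3 -191.4   50. ]
[251. 146.] 672 [72. 11.] 88 [ 463.9 -248.3   50. ]
[599. 141.] 3224 [55. 79.] 90 [ 461.2 -548.8   50. ]
[384. 154.] 2185 [44. 74.] 88 [ 454.8 -362.8   50. ]
[508. 160.] 1158 [ 21. 100.] 82 [ 446.4 -472.2   50. ]
[348. 248.] 52185 [148. 642.] 89 [ 369.9 -331.6   50. ]
[119. 319.] 5851 [ 33. 234.] 89 [300.2 -99.6  50. ]
[559. 340.] 1673 [ 23. 132.] 88 [ 263.4 -550.6   50. ]
[464. 340.] 1105 [22. 82.] 90 [ 265.6 -451.6   50. ]
[321. 356.] 3474 [ 44. 114.] 88 [ 251.  -302.5   50. ]
[108. 354.] 2258 [ 32. 197.] 89 [259.4 -78.7  50. ]
[318. 396.] 1985 [ 31. 123.] 88 [ 200.  -298.4   50. ]
[ 63. 403.] 972 [38. 83.] 84 [196.4 -13.8  50. ]
[195. 433.] 480 [24. 39.] 2 [ 151.4 -155.8   50. ]
[ 30.8 123.2] 51
[ 75. 124.] 15
[549.7 172.1] 634
[255.4 191.7] 37
[310.5 303.7] 224
```

View pics/w1.png

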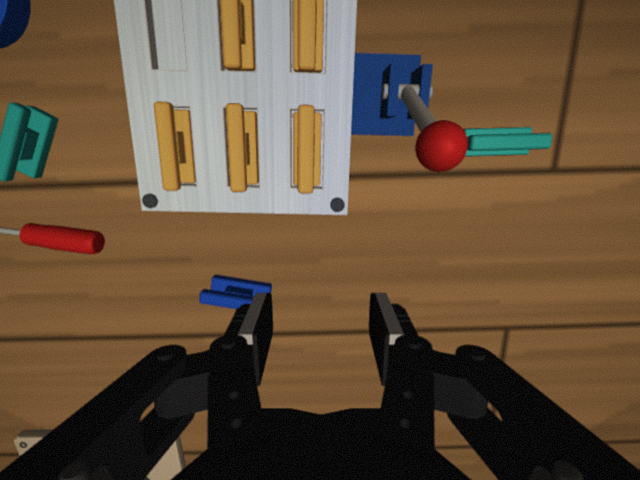

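The wrist view shows the lever ball back at rest at (441,146). The five cleats sit in their cavities, the near row at (166,145), (235,147) and (307,148). Rays onto z=50 agree with the mould layout to within 2 mm.

Call:
apply_moves(deltas=[[0.8,-0.2,0.9,0,0,0,0.53],[0.8,-0.2,0.9,0,0,0,0.53],[0.7,0,0.9,0,0,0,0.53],[0,0,1,0,0,0,0.53],[0,0,1,0,0,0,0.53],[0,0,0.6,0,0,0,0.53],[0,0,0.4,0,0,0,0.53]], grip_force=50)

```text
time: 6.6
tool_pos: [459.8, -298.2, 49.4]
tcp_rot: [-180.0, 0.0, -1.8]
ft_force: [-0.6, 0.7, 1.0]
finger_gap: 45.0
grip_force: 0.0
```

Call:
apply_moves(deltas=[[0,0,0,0,0,0,0],[0,0,0,0,0,0,0],[0,0,0,0,0,0,0],[0,0,-0.3,0,0,0,0],[0,0,-0.6,0,0,0,0],[0,0,-0.9,0,0,0,0],[0,0,-0.9,0,0,0,0]])

```text
time: 7.48
tool_pos: [460.2, -298.4, 133.8]
tcp_rot: [179.9, -0.1, -1.7]
ft_force: [0.4, -0.7, -2.5]
finger_gap: 12.8
grip_force: 50.8
```

Call:
apply_moves(deltas=[[0,-1,0,0,0,0,0],[0,-1,0,0,0,0,0],[0,-1,0,0,0,0,0],[0,-1,0,0,0,0,0],[0,-1,0,0,0,0,0],[0,-1,0,0,0,0,0],[-0.4,-1,0,0,0,0,0],[-0.4,-1,0,0,0,0,0]])

```text
time: 8.48
tool_pos: [443.6, -56.7, 133.0]
tcp_rot: [180.0, -0.1, -1.7]
ft_force: [0.0, 1.0, -2.0]
finger_gap: 13.3
grip_force: 50.7
```

Call:
apply_moves(deltas=[[0,-1,0,0,0,0,0],[0,-1,0,0,0,0,0],[0,-1,0,0,0,0,0],[0,-1,0,0,0,0,0],[0,-1,0,0,0,0,0],[0,-1,0,0,0,0,0],[0,-1,0,0,0,0,0],[0,-1,0,0,0,0,0]])

```text
time: 9.48
tool_pos: [451.2, 183.6, 133.2]
tcp_rot: [-180.0, -0.1, -1.7]
ft_force: [0.3, -0.4, -2.5]
finger_gap: 12.8
grip_force: 50.7
```

Call:
apply_moves(deltas=[[0,-1,0,0,0,0,0],[0,-1,0,0,0,0,0],[0,-1,0.2,0,0,0,0],[0,-0.1,0.8,0,0,0,0],[0,0,0.9,0,0,0,0],[0,0,0.7,0,0,0,0],[0,0,0.4,0,0,0,0],[0,0,0,0,0,0,0]])

```text
time: 10.48
tool_pos: [453.7, 275.7, 41.9]
tcp_rot: [-180.0, -0.0, -1.7]
ft_force: [-0.0, -0.3, -1.9]
finger_gap: 13.2
grip_force: 30.7
```

Call:
apply_moves(deltas=[[0,0,0.05,0,0,0,0.37],[0,0,0,0,0,0,0.37],[0,0,-0.5,0,0,0,0.37],[0,0,-0.9,0,0,0,0.37],[0,0,-1,0,0,0,0.53],[0,0.8,-0.5,0,0,0,0.53],[0,1,0,0,0,0,0.53],[0,1,0,0,0,0,0.53]])

```text
time: 11.48
tool_pos: [451.3, 191.1, 128.8]
tcp_rot: [-180.0, -0.1, -1.7]
ft_force: [0.5, 0.1, -1.2]
finger_gap: 45.3
grip_force: 0.0
```

```bash
python3 - <<'E'
from h import *
s=sense();C=cam('wrist');w=snapshot('wrist')
cv2.imwrite('pics/w2.png',w[:,:,::-1])
print(s['tool_pos'],s['tcp_rot'],s['ft_force'],s['finger_gap'])
t=snapshot('top');T=cam('top')
for c,a,r in blobs(t,(12,120,120),(26,255,255),60):
    if 150<c[0]<430 and 200<c[1]<300: print(c.round(1),a,np.round(r[1]),onz(T,c,50).round(0))
E
```

```text
[451.3352133  191.06739887 128.76861718] [-1.79958421e+02 -1.37701788e-01 -1.70208833e+00] [ 0.51857221  0.11741636 -1.21158004] 45.25548196567959
[389.6 233.4] 225 [26.  9.] [ 561. -238.   50.]
[412.8 234.9] 230 [10. 27.] [ 558. -297.   50.]
[364.6 270.1] 224 [ 9. 26.] [ 465. -174.   50.]
[387.6 271.7] 227 [27.  9.] [ 462. -233.   50.]
```

View pics/w2.png

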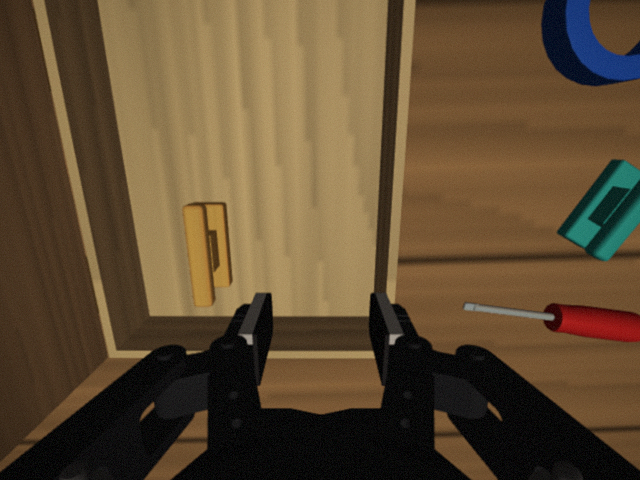

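The cleat stands upright in the box at pixel (207,253), clear of the walls. The other four are still in the mould. Next is the cleat at (462.5,-236).

Call:
apply_moves(deltas=[[0.1,1,0,0,0,0,0.53],[0.1,1,0,0,0,0,0.53],[0.1,1,0,0,0,0,0.53],[0.1,1,0,0,0,0,0.53],[0.1,1,0,0,0,0,0.53],[0.1,1,0,0,0,0,0.53],[0.1,1,0,0,0,0,0.53],[0.1,1,0,0,0,0,0.53]])

```text
time: 12.58
tool_pos: [468.2, -49.5, 128.0]
tcp_rot: [-180.0, -0.1, -1.7]
ft_force: [0.3, -0.6, -0.6]
finger_gap: 45.2
grip_force: 0.0
```

Call:
apply_moves(deltas=[[0,1,0,0,0,0,0.53],[0,1,0,0,0,0,0.53],[0,1,0,0,0,0,0.53],[0,1,0,0,0,0,0.53],[0,1,0,0,0,0,0.53],[0,1,0,0,0,0,0.53],[0,0.2,0.3,0,0,0,0.53],[0,0,0.6,0,0,0,0.53]])

```text
time: 13.58
tool_pos: [462.8, -235.0, 100.1]
tcp_rot: [180.0, -0.1, -1.8]
ft_force: [-0.2, 0.1, -0.3]
finger_gap: 45.5
grip_force: 0.0
```

Call:
apply_moves(deltas=[[0,0,0.8,0,0,0,0.53],[0,0,0.6,0,0,0,0.53],[0,0,0.25,0,0,0,0.53],[0,0,0,0,0,0,0],[0,0,0,0,0,0,0],[0,0,0,0,0,0,0],[0,0,-0.4,0,0,0,0],[0,0,-0.8,0,0,0,0]])

```text
time: 14.58
tool_pos: [460.8, -234.3, 86.1]
tcp_rot: [-179.9, 0.1, -1.7]
ft_force: [0.0, -0.2, -2.3]
finger_gap: 12.6
grip_force: 50.4
```

Call:
apply_moves(deltas=[[0,0,-0.8,0,0,0,0],[0,-1,-0.7,0,0,0,0],[0,-1,0,0,0,0,0],[-0.2,-1,0,0,0,0,0],[-0.2,-1,0,0,0,0,0],[-0.2,-1,0,0,0,0,0],[-0.2,-1,0,0,0,0,0],[0,-1,0,0,0,0,0]])

```text
time: 15.58
tool_pos: [443.8, -23.4, 132.0]
tcp_rot: [180.0, -0.0, -1.7]
ft_force: [0.3, 1.3, -2.8]
finger_gap: 13.0
grip_force: 50.5
```

Call:
apply_moves(deltas=[[0,-1,0,0,0,0,0],[0,-1,0,0,0,0,0],[0,-1,0,0,0,0,0],[0,-1,0,0,0,0,0],[0,-1,0,0,0,0,0],[0,-1,0,0,0,0,0],[0,-1,0,0,0,0,0],[0,-1,0,0,0,0,0]])

```text
time: 16.58
tool_pos: [451.4, 216.6, 132.1]
tcp_rot: [-180.0, -0.0, -1.7]
ft_force: [0.9, 0.5, -3.9]
finger_gap: 12.6
grip_force: 50.5
```

Call:
apply_moves(deltas=[[0,-0.4,0.6,0,0,0,0],[0,0,0.9,0,0,0,0],[0,0,0.8,0,0,0,0],[0,0,0.5,0,0,0,0],[0,0,0.2,0,0,0,0],[0,0,0,0,0,0,0.34],[0,0,0,0,0,0,0.34],[0,0,0,0,0,0,0.34]])

```text
time: 17.58
tool_pos: [452.5, 227.8, 42.0]
tcp_rot: [-180.0, -0.1, -1.7]
ft_force: [-0.6, -0.1, 0.7]
finger_gap: 28.9
grip_force: 0.0
```

Call:
apply_moves(deltas=[[0,0,-0.6,0,0,0,0.34],[0,0,-1,0,0,0,0.34],[0,0.5,-0.9,0,0,0,0.53],[0,1,-0.5,0,0,0,0.53],[0,1,0,0,0,0,0.53],[0,1,0,0,0,0,0.53],[0,1,0,0,0,0,0.53],[0,1,0,0,0,0,0.53]])

```text
time: 18.58
tool_pos: [447.3, 61.8, 132.9]
tcp_rot: [-180.0, -0.1, -1.7]
ft_force: [-0.0, -0.3, 0.0]
finger_gap: 45.3
grip_force: 0.0
```

```bash
python3 - <<'E'
from h import *
t=snapshot('top');T=cam('top')
for c,a,r in blobs(t,(12,120,120),(26,255,255),60):
    if 150<c[0]<430 and 200<c[1]<300: print(c.round(1),a,np.round(r[1]),onz(T,c,50).round(0))
goto([464.5,-175.5,128],-1.7)
E
```

```text
[389.7 233.5] 226 [26.  9.] [ 561. -238.   50.]
[412.8 234.9] 226 [10. 27.] [ 558. -297.   50.]
[364.6 270.1] 223 [ 9. 26.] [ 465. -174.   50.]
[192.8 272.7] 254 [27. 10.] [452. 268.  50.]
[210.7 273.8] 223 [ 9. 27.] [450. 222.  50.]
t 18.625 pos [447.2  59.  132.8] units [0.82 7.8  0.18]
turn units [ 0.02 -0.02 -0.01]
```

Call:
apply_moves(deltas=[[0.2,1,0,0,0,0,0.53],[0.2,1,0,0,0,0,0.53],[0.2,1,0,0,0,0,0.53],[0.2,1,0,0,0,0,0.53],[0,1,0,0,0,0,0.53],[0,1,0,0,0,0,0.53],[0,1,0,0,0,0,0.53],[0,0.8,0.3,0,0,0,0.53]])

```text
time: 19.62
tool_pos: [464.8, -173.6, 124.5]
tcp_rot: [179.9, -0.2, -1.8]
ft_force: [0.6, 0.3, -0.4]
finger_gap: 45.3
grip_force: 0.0
```

Call:
apply_moves(deltas=[[0,0,0.9,0,0,0,0.53],[0,0,0.9,0,0,0,0.53],[0,0,0.6,0,0,0,0.53],[0,0,0.1,0,0,0,0.53],[0,0,0,0,0,0,0],[0,0,0,0,0,0,0],[0,0,0,0,0,0,0],[0,0,-0.4,0,0,0,0]])

```text
time: 20.62
tool_pos: [463.2, -172.8, 59.0]
tcp_rot: [179.9, 0.1, -1.7]
ft_force: [1.0, -6.0, -6.4]
finger_gap: 12.8
grip_force: 51.2
```

Call:
apply_moves(deltas=[[0,0,-0.8,0,0,0,0],[0,0,-0.9,0,0,0,0],[0,-0.8,-0.6,0,0,0,0],[-0.2,-1,0,0,0,0,0],[-0.2,-1,0,0,0,0,0],[-0.2,-1,0,0,0,0,0],[-0.1,-1,0,0,0,0,0],[0,-1,0,0,0,0,0]])

```text
time: 21.62
tool_pos: [447.5, 3.8, 128.4]
tcp_rot: [-180.0, 0.0, -1.7]
ft_force: [0.3, 0.3, -2.1]
finger_gap: 12.9
grip_force: 51.2
```

Call:
apply_moves(deltas=[[0,-1,0,0,0,0,0],[0,-1,0,0,0,0,0],[0,-1,0,0,0,0,0],[0,-1,0,0,0,0,0],[0,-1,0,0,0,0,0],[0,-0.8,0,0,0,0,0],[0,0,0,0,0,0,0]])

```text
time: 22.5
tool_pos: [452.8, 178.0, 128.4]
tcp_rot: [-180.0, 0.0, -1.6]
ft_force: [-0.1, 0.4, -3.2]
finger_gap: 12.4
grip_force: 51.2
```

Call:
apply_moves(deltas=[[0,-0.15,0.6,0,0,0,0],[0,0,0.9,0,0,0,0],[0,0,0.7,0,0,0,0],[0,0,0.5,0,0,0,0],[0,0,0.15,0,0,0,0],[0,0,0,0,0,0,0.34],[0,0,0,0,0,0,0.34],[0,0,0,0,0,0,0.34]])

```text
time: 23.5
tool_pos: [454.3, 181.3, 43.9]
tcp_rot: [-180.0, -0.1, -1.7]
ft_force: [-0.1, -0.2, 0.4]
finger_gap: 29.0
grip_force: 0.0
```

Call:
apply_moves(deltas=[[0,0,-0.6,0,0,0,0.34],[0,0,-1,0,0,0,0.34],[0,0,-0.9,0,0,0,0.53],[0.8,1,-0.4,0,0,0,0.53],[0.8,1,0,0,0,0,0.53],[0.7,1,0,0,0,0,0.53],[0.7,1,0,0,0,0,0.53],[0.6,1,0,0,0,0,0.53]])

```text
time: 24.5
tool_pos: [558.0, 26.7, 131.7]
tcp_rot: [-180.0, -0.1, -1.7]
ft_force: [0.2, -0.2, 0.7]
finger_gap: 45.7
grip_force: 0.0
```

```bash
python3 - <<'E'
from h import *
t=snapshot('top');T=cam('top')
for c,a,r in blobs(t,(12,120,120),(26,255,255),60):
    if 150<c[0]<430 and 200<c[1]<300: print(c.round(1),a,np.round(r[1]),onz(T,c,50).round(0))
goto([562.5,-239.5,128],-1.7)
E
```

```text
[389.7 233.4] 225 [26.  9.] [ 561. -238.   50.]
[412.7 234.8] 223 [27.  9.] [ 558. -297.   50.]
[192.8 272.8] 255 [27. 10.] [452. 268.  50.]
[226.8 271.9] 147 [ 6. 27.] [455. 180.  50.]
[211.3 273.8] 255 [10. 27.] [450. 220.  50.]
t 24.55 pos [559.6  23.2 132. ] units [0.37 8.75 0.15]
turn units [ 0.03 -0.05 -0.03]
```

Call:
apply_moves(deltas=[[0,1,0,0,0,0,0.53],[0,1,0,0,0,0,0.53],[0,1,0,0,0,0,0.53],[0.1,1,0,0,0,0,0.53],[0.1,1,0,0,0,0,0.53],[0.1,1,0,0,0,0,0.53],[0,1,0,0,0,0,0.53],[0,1,0,0,0,0,0.53]])

```text
time: 25.55
tool_pos: [558.9, -213.3, 131.5]
tcp_rot: [180.0, -0.1, -1.7]
ft_force: [0.7, 0.6, 0.4]
finger_gap: 45.3
grip_force: 0.0
```

Call:
apply_moves(deltas=[[0,0.75,0.3,0,0,0,0.53],[0,0,0.9,0,0,0,0.53],[0,0,0.9,0,0,0,0.53],[0,0,0.5,0,0,0,0.53],[0,0,0.1,0,0,0,0.53],[0,0,0,0,0,0,0.53]])

```text
time: 26.3
tool_pos: [558.4, -234.9, 49.5]
tcp_rot: [180.0, -0.0, -1.7]
ft_force: [-0.8, -0.5, 0.6]
finger_gap: 45.7
grip_force: 0.0
```

Call:
apply_moves(deltas=[[0,0.13,0,0,0,0,0.53],[0,0,0,0,0,0,0],[0,0,0,0,0,0,0],[0,0,0,0,0,0,0],[0,0,-0.3,0,0,0,0],[0,0,-0.7,0,0,0,0],[0,0,-0.9,0,0,0,0],[0,0,-0.8,0,0,0,0]])

```text
time: 27.3
tool_pos: [558.1, -238.6, 132.2]
tcp_rot: [180.0, -0.1, -1.7]
ft_force: [-0.3, -0.4, -2.2]
finger_gap: 12.8
grip_force: 51.5
```

```bash
python3 - <<'E'
from h import *
goto([558,268,132],-1.7)
w=snapshot('wrist'); cv2.imwrite('pics/w3.png',w[:,:,::-1])
E
```

```text
t 27.3 pos [ 558.1 -238.6  132.2] units [-5.100e-01 -1.688e+01  1.000e-02]
turn units [ 0.   -0.01 -0.  ]
```

Call:
apply_moves(deltas=[[0,-1,0,0,0,0,0],[0,-1,0,0,0,0,0],[-0.1,-1,0,0,0,0,0],[-0.1,-1,0,0,0,0,0],[-0.1,-1,0,0,0,0,0],[-0.1,-1,0,0,0,0,0],[-0.1,-1,0,0,0,0,0],[0,-1,0,0,0,0,0]])

```text
time: 28.35
tool_pos: [549.8, 2.8, 130.4]
tcp_rot: [-180.0, -0.0, -1.7]
ft_force: [-0.4, -0.2, -2.8]
finger_gap: 13.0
grip_force: 51.5
```

Call:
apply_moves(deltas=[[0,-1,0,0,0,0,0],[0,-1,0,0,0,0,0],[0,-1,0,0,0,0,0],[0,-1,0,0,0,0,0],[0,-1,0,0,0,0,0],[0,-1,0,0,0,0,0],[0,-1,0,0,0,0,0],[0,-0.8,0,0,0,0,0]])

```text
time: 29.35
tool_pos: [556.8, 237.0, 130.4]
tcp_rot: [-180.0, -0.0, -1.7]
ft_force: [0.2, -0.5, -3.3]
finger_gap: 12.7
grip_force: 51.5
```

Call:
apply_moves(deltas=[[0,-0.85,0.4,0,0,0,0],[0,0,0.9,0,0,0,0],[0,0,0.9,0,0,0,0],[0,0,0.5,0,0,0,0],[0,0,0.25,0,0,0,0],[0,0,0,0,0,0,0.34],[0,0,0,0,0,0,0.34],[0,0,0,0,0,0,0.34]])

```text
time: 30.35
tool_pos: [558.8, 261.3, 42.7]
tcp_rot: [-180.0, -0.1, -1.7]
ft_force: [-0.0, 0.8, -0.5]
finger_gap: 29.1
grip_force: 0.0
```

Call:
apply_moves(deltas=[[0,0,-0.6,0,0,0,0.34],[0,0,-1,0,0,0,0.34],[0,0,-0.9,0,0,0,0.53],[0,1,-0.4,0,0,0,0.53],[0,1,0,0,0,0,0.53],[0,1,0,0,0,0,0.53],[0,1,0,0,0,0,0.53],[0,1,0,0,0,0,0.53]])

```text
time: 31.35
tool_pos: [553.9, 110.2, 130.2]
tcp_rot: [-180.0, -0.1, -1.7]
ft_force: [-0.5, -0.9, -0.9]
finger_gap: 45.4
grip_force: 0.0
```

```bash
python3 - <<'E'
from h import *
t=snapshot('top');T=cam('top');cv2.imwrite('pics/t3.png',t[:,:,::-1])
for c,a,r in blobs(t,(12,120,120),(26,255,255),60):
    if 150<c[0]<430 and 200<c[1]<300: print(c.round(1),a,np.round(r[1]),onz(T,c,50).round(0))
goto([560.5,-299,128],-1.7)
E
```

```text
[412.8 235. ] 225 [27.  9.] [ 558. -297.   50.]
[190.2 273.4] 125 [27.  4.] [450. 274.  50.]
[228.8 272.8] 257 [10. 27.] [453. 175.  50.]
[214.7 273.4] 86 [24.  4.] [451. 211.  50.]
t 31.4 pos [553.9 106.9 130.1] units [ 0.65 13.52  0.09]
turn units [ 0.02 -0.02 -0.02]
```

Call:
apply_moves(deltas=[[0,1,0,0,0,0,0.53],[0,1,0,0,0,0,0.53],[0.1,1,0,0,0,0,0.53],[0.1,1,0,0,0,0,0.53],[0.1,1,0,0,0,0,0.53],[0.1,1,0,0,0,0,0.53],[0.1,1,0,0,0,0,0.53],[0.1,1,0,0,0,0,0.53]])

```text
time: 32.4
tool_pos: [564.7, -130.4, 130.1]
tcp_rot: [180.0, -0.1, -1.7]
ft_force: [0.4, -0.1, 0.2]
finger_gap: 45.4
grip_force: 0.0
```

Call:
apply_moves(deltas=[[0,1,0,0,0,0,0.53],[0,1,0,0,0,0,0.53],[0,1,0,0,0,0,0.53],[0,1,0,0,0,0,0.53],[0,1,0,0,0,0,0.53],[0,0.5,0.3,0,0,0,0.53],[0,0,0.8,0,0,0,0.53],[0,0,0,0,0,0,0.53]])

```text
time: 33.4
tool_pos: [557.5, -293.0, 92.9]
tcp_rot: [-179.8, 0.2, -1.7]
ft_force: [-1.1, -0.6, -0.2]
finger_gap: 45.3
grip_force: 0.0
```

```bash
python3 -c "
from h import *
goto([560.5,-298.5,50],-1.7)"
```

```text
t 33.4 pos [ 557.5 -293.    92.9] units [0.11 0.19 1.43]
turn units [-0.03  0.05 -0.01]
```

Call:
apply_moves(deltas=[[0.1,0.15,0.6,0,0,0,0.53],[0,0,0.6,0,0,0,0.53],[0,0,0.2,0,0,0,0.53],[0,0,0,0,0,0,0],[0,0,0,0,0,0,0],[0,0,0,0,0,0,0],[0,0,-0.4,0,0,0,0],[0,0,-0.8,0,0,0,0]])

```text
time: 34.4
tool_pos: [561.0, -298.3, 89.0]
tcp_rot: [-179.9, 0.1, -1.7]
ft_force: [-0.4, -0.0, -3.0]
finger_gap: 12.3
grip_force: 52.3
```

Call:
apply_moves(deltas=[[0,0,-0.8,0,0,0,0],[0,-0.7,-0.8,0,0,0,0],[0,-1,0,0,0,0,0],[0,-1,0,0,0,0,0],[-0.1,-1,0,0,0,0,0],[-0.2,-1,0,0,0,0,0],[-0.2,-1,0,0,0,0,0],[0,-1,0,0,0,0,0]])

```text
time: 35.4
tool_pos: [552.8, -96.6, 138.3]
tcp_rot: [180.0, -0.0, -1.7]
ft_force: [0.2, 0.3, -1.8]
finger_gap: 12.6
grip_force: 52.3
```

Call:
apply_moves(deltas=[[0,-1,0,0,0,0,0],[0,-1,0,0,0,0,0],[0,-1,0,0,0,0,0],[0,-1,0,0,0,0,0],[0,-1,0,0,0,0,0],[0,-1,0,0,0,0,0],[0,-1,0,0,0,0,0],[0,0,0,0,0,0,0]])

```text
time: 36.4
tool_pos: [559.4, 114.4, 138.3]
tcp_rot: [-180.0, -0.1, -1.6]
ft_force: [-0.2, -0.1, -2.7]
finger_gap: 12.7
grip_force: 52.2
```

```bash
python3 - <<'E'
from h import *
goto([558,198,42],-1.7)
s=sense();print(s['finger_gap'],s['ft_force'])
w=snapshot('wrist'); cv2.imwrite('pics/w4.png',w[:,:,::-1])
E
```

```text
t 36.4 pos [559.4 114.4 138.3] units [-0.13 -2.78  3.21]
turn units [-0.01 -0.01  0.03]
12.680236425253321 [-0.16802038 -0.10890419 -2.74904403]
```

Call:
apply_moves(deltas=[[-0.1,-1,0,0,0,0,0],[0,-1,0,0,0,0,0],[0,-0.8,0.3,0,0,0,0],[0,0,0.9,0,0,0,0],[0,0,0.9,0,0,0,0],[0,0,0.7,0,0,0,0],[0,0,0.3,0,0,0,0],[0,0,0.1,0,0,0,0]])

```text
time: 37.45
tool_pos: [558.6, 195.5, 43.3]
tcp_rot: [179.9, 0.1, -1.8]
ft_force: [-20.2, -8.9, 34.0]
finger_gap: 12.7
grip_force: 57.2
```

Call:
apply_moves(deltas=[[0,0,0,0,0,0,0.34],[0,0,0,0,0,0,0.34],[0,0,0,0,0,0,0.34],[0,0,-0.6,0,0,0,0.34],[0,0,-1,0,0,0,0.34],[0,0,-1,0,0,0,0.34],[-0.8,0,-1,0,0,0,0],[-0.8,0,-1,0,0,0,0]])

```text
time: 38.45
tool_pos: [510.7, 197.9, 181.7]
tcp_rot: [-180.0, -0.1, -1.7]
ft_force: [-0.4, -0.0, -0.1]
finger_gap: -0.3
grip_force: 0.0
```

Call:
apply_moves(deltas=[[-0.8,0,-1,0,0,0,0],[-0.8,0,-1,0,0,0,0],[-0.8,0,-0.7,0,0,0,0],[-0.8,0,0,0,0,0,0]])

```text
time: 38.95
tool_pos: [415.4, 201.2, 264.3]
tcp_rot: [-179.9, -0.3, -1.7]
ft_force: [-0.3, -0.2, -1.0]
finger_gap: 0.5
grip_force: 0.0
```

```bash
python3 - <<'E'
from h import *
s=sense();print(s['tool_pos'])
w=snapshot('wrist'); cv2.imwrite('pics/w5.png',w[:,:,::-1])
E
```

```text
[415.37143491 201.24129736 264.25824036]
```

View pics/w5.png

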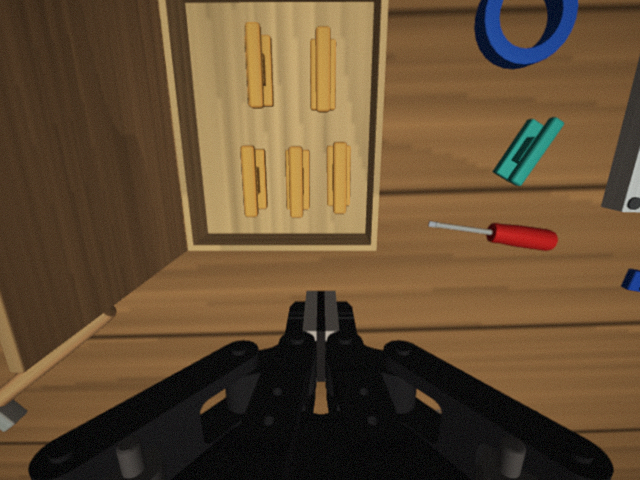

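The wrist view shows all five bronze cleats upright inside the box, at (258,65), (322,68), (252,180), (297,181) and (339,177), all below the rim. The mould is empty of cleats. Next I'll go over the upright lid and push it shut from its outer face.

Call:
apply_moves(deltas=[[0.2,-0.5,-1,0,0,0,0],[0.2,-0.5,-1,0,0,0,0],[0.2,-1,-0.2,0,0,0,0],[0.2,-1,0,0,0,0,0],[0.2,-1,0,0,0,0,0],[0.2,-1,0,0,0,0,0],[0.2,-1,0,0,0,0,0],[0.2,-1,0,0,0,0,0]])

```text
time: 40.0
tool_pos: [469.6, 410.2, 327.2]
tcp_rot: [-180.0, -0.0, -1.7]
ft_force: [0.1, 0.3, 0.4]
finger_gap: -0.0
grip_force: 0.0
```

Call:
apply_moves(deltas=[[0,-0.5,0,0,0,0,0],[0,0,0.8,0,0,0,0],[0,0,1,0,0,0,0],[0,0,1,0,0,0,0],[0,0,0,0,0,0,0]])

```text
time: 40.62
tool_pos: [468.4, 422.8, 239.6]
tcp_rot: [179.8, 0.2, -1.7]
ft_force: [0.1, -0.0, 0.4]
finger_gap: -0.3
grip_force: 0.0
```

```bash
python3 -c "
from h import *
goto([470,362,244],-1.7)"
```

```text
t 40.625 pos [468.4 422.8 239.6] units [ 0.11  2.03 -0.14]
turn units [ 0.05  0.05 -0.01]
```

Call:
apply_moves(deltas=[[0,0.8,0,0,0,0,0],[0,0.6,0,0,0,0,0],[0,0.5,0,0,0,0,0],[0,0.5,0,0,0,0,0],[0,0.5,0,0,0,0,0],[0,0.6,0,0,0,0,0]])

```text
time: 41.38
tool_pos: [466.3, 318.4, 242.0]
tcp_rot: [180.0, 0.0, -1.7]
ft_force: [0.2, 1.9, -0.0]
finger_gap: 0.1
grip_force: 1.0
```

Call:
apply_moves(deltas=[[0,0.5,0.15,0,0,0,0],[0,0.5,0.15,0,0,0,0],[0,0.5,0.2,0,0,0,0],[0,0.4,0.3,0,0,0,0],[0,0.4,0.3,0,0,0,0],[0,0.4,0.3,0,0,0,0]])

```text
time: 42.12
tool_pos: [464.1, 237.5, 199.6]
tcp_rot: [180.0, 0.0, -1.7]
ft_force: [0.8, 1.7, 0.3]
finger_gap: -0.2
grip_force: 0.7
```

```bash
python3 -c "
from h import *
goto([470,207,163],-1.7)
t=snapshot('top');b=snapshot('scene')
cv2.imwrite('pics/lid1.png',np.hstack([cv2.resize(t[170:320,130:280],(400,400)),cv2.resize(b[80:300,340:560],(400,400))])[:,:,::-1])"
```

```text
t 42.125 pos [464.1 237.5 199.6] units [0.23 1.01 1.22]
turn units [ 0.    0.   -0.01]
```

View pics/lid1.png

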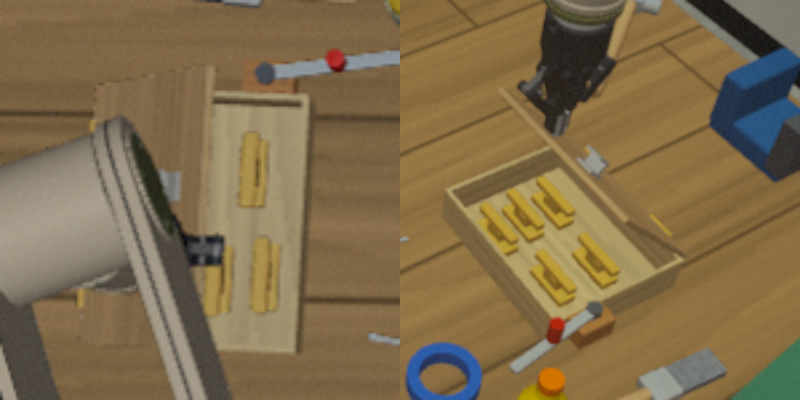

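The lid follows the fingers at about 45°, and the five cleats stand untouched under it. The fingertip is clear of the catch.

Call:
apply_moves(deltas=[[0.1,0.4,0.4,0,0,0,0],[0.1,0.3,0.4,0,0,0,0],[0,0.3,0.4,0,0,0,0],[0,0.2,0.5,0,0,0,0],[0,0.2,0.5,0,0,0,0],[0,0.2,0.5,0,0,0,0]])

```text
time: 42.98
tool_pos: [468.5, 189.8, 118.1]
tcp_rot: [-180.0, 0.0, -1.7]
ft_force: [0.1, 1.6, 0.5]
finger_gap: 0.1
grip_force: 0.5
```

Call:
apply_moves(deltas=[[0,0.1,0.5,0,0,0,0],[0,0.1,0.4,0,0,0,0],[0,0,0.3,0,0,0,0],[0,0,0.2,0,0,0,0],[0,0,0,0,0,0,0]])

```text
time: 43.6
tool_pos: [468.7, 184.4, 77.4]
tcp_rot: [-180.0, -0.0, -1.7]
ft_force: [-0.0, -0.5, -0.2]
finger_gap: 0.4
grip_force: 0.0
```

Call:
apply_moves(deltas=[[0,0,0.1,0,0,0,0],[0,0,0.1,0,0,0,0],[0,0,0,0,0,0,0]])

```text
time: 43.98
tool_pos: [469.2, 184.6, 76.5]
tcp_rot: [180.0, -0.0, -1.7]
ft_force: [-25.7, -8.1, 51.8]
finger_gap: 0.3
grip_force: 25.8
```

Call:
apply_moves(deltas=[[0,0,-0.6,0,0,0,0],[0,0,-1,0,0,0,0],[0,0,-1,0,0,0,0],[0,0.5,-0.5,0,0,0,0.53],[0,1,0,0,0,0,0.53],[0,1,0,0,0,0,0.53]])

```text
time: 44.72
tool_pos: [465.9, 107.8, 163.9]
tcp_rot: [180.0, 0.0, -1.7]
ft_force: [-0.5, -0.2, -0.3]
finger_gap: 45.2
grip_force: 0.0
```

```bash
python3 - <<'E'
from h import *
t=snapshot('top');b=snapshot('scene');T=cam('top');S=cam('scene')
cv2.imwrite('pics/lid2.png',np.hstack([cv2.resize(t[130:310,140:320],(400,400)),cv2.resize(b[120:320,340:540],(400,400))])[:,:,::-1])
print('glue cap',onz(T,(285,160),150),onz(T,(286,168),100), tri(ray(T,(285,159)),ray(S,(423,290))))
for n,C,im in(('t',T,t),('s',S,b)): print([ (c.round(1),a) for c,a,r in blobs(im,(0,150,80),(6,255,255),15)])
print('lid corners px top',[proj(T,p).round(1) for p in((632,138,63),(378,139,63))])
goto([656,106.5,140],-1.7)
E
```

```text
glue cap [726.56786279  30.25383123 150.        ] [717.77481952  30.4697029  100.        ] [730.37402438  31.02725734 145.92622864]
[(array([ 29.8, 123.2]), np.int32(49)), (array([ 75., 124.]), np.int32(15)), (array([549.3, 171.9]), np.int32(639)), (array([255.4, 191.8]), np.int32(38)), (array([453.6, 270.3]), np.int32(100)), (array([310.3, 303.7]), np.int32(223))]
[(array([300. , 223.5]), np.int32(290)), (array([425.1, 261.3]), np.int32(96)), (array([162.2, 283.3]), np.int32(127)), (array([ 82.7, 473.9]), np.int32(420))]
lid corners px top [array([244.5, 203.3]), array([241.4, 302.3])]
t 44.825 pos [465.8 106.3 163.6] units [ 6.34 -0.21  0.78]
turn units [ 0.02  0.01 -0.04]
```

View pics/lid2.png

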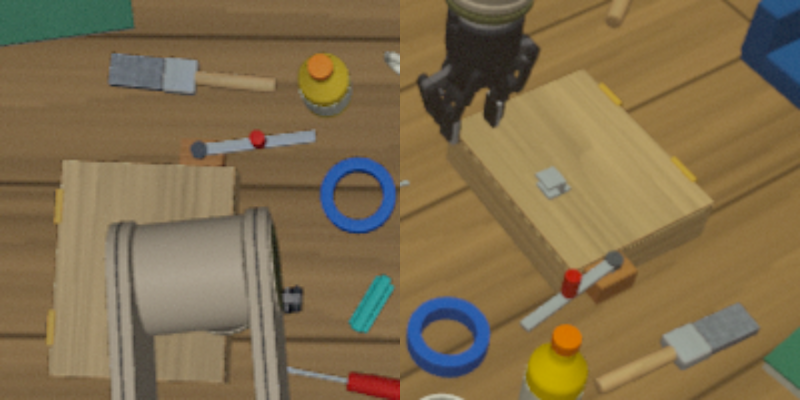

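The lid lies flat, with its edge at the projected corners. The catch is clear, and the latch and glue bottle are untouched. The glue centre is at (730,31), so it is clear of a vertical grasp on the latch knob.

Call:
apply_moves(deltas=[[0.8,0,0,0,0,0,0.53],[0.9,0,0,0,0,0,0.53],[1,0,0,0,0,0,0.53],[1,0,0,0,0,0,0.53],[1,-0.1,0,0,0,0,0.53],[0.9,-0.1,0,0,0,0,0.53],[0.7,0,0.3,0,0,0,0.53],[0,0,0.4,0,0,0,0.53]], grip_force=25)

```text
time: 45.82
tool_pos: [656.1, 109.4, 142.3]
tcp_rot: [-180.0, 0.0, -1.8]
ft_force: [-0.7, 0.3, -0.3]
finger_gap: 45.2
grip_force: 0.0
```

```bash
python3 - <<'E'
from h import *
C=cam('wrist');w=snapshot('wrist');cv2.imwrite('pics/w6.png',w[:,:,::-1])
b=snapshot('scene');S=cam('scene')
c=[c for c,a,r in blobs(b,(0,150,80),(6,255,255),15) if 400<c[0]<450]
k=[(c,a) for c,a,r in blobs(w,(0,150,80),(6,255,255),60)];print(k,c)
goto([655,106.5,98],-1.7)
E
```

```text
[(array([325.30869001, 290.16731518]), np.int32(771))] [array([425.23469388, 261.34693878])]
t 45.925 pos [653.3 109.4 140.1] units [0.07 0.09 1.4 ]
turn units [ 0.01  0.06 -0.01]
```

View pics/w6.png

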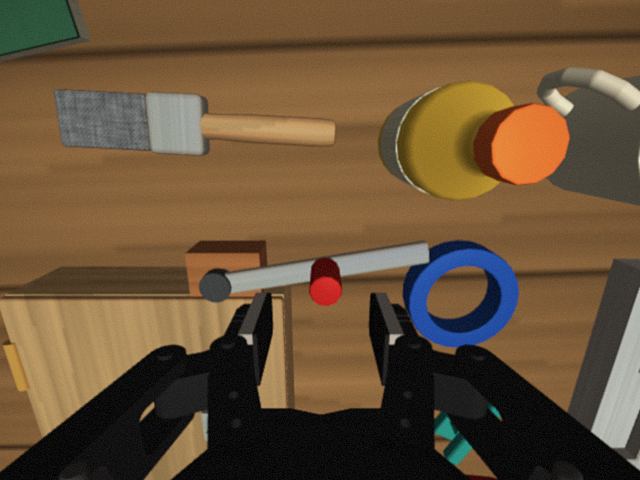

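The red knob at (325,290) lies centred between the open fingers. I'll lower and grip it.

Call:
apply_moves(deltas=[[0.1,0.1,0.5,0,0,0,0.53],[0,0,0.5,0,0,0,0.53],[0,0,0.4,0,0,0,0.53],[0,0,0,0,0,0,0],[0,0,0,0,0,0,0],[0,0,0,0,0,0,0]])

```text
time: 46.68
tool_pos: [657.9, 106.8, 101.0]
tcp_rot: [-180.0, 0.0, -1.7]
ft_force: [-1.3, 1.7, -5.1]
finger_gap: 17.0
grip_force: 25.2
```

Call:
apply_moves(deltas=[[-0.3,0.05,0,0,0,0,0],[-0.3,0,0,0,0,0,0],[-0.3,-0.05,0,0,0,0,0],[-0.3,-0.05,0,0,0,0,0],[-0.3,-0.1,0,0,0,0,0],[-0.25,-0.15,0,0,0,0,0],[-0.25,-0.2,0,0,0,0,0],[-0.2,-0.2,0,0,0,0,0]])

```text
time: 47.68
tool_pos: [591.8, 127.8, 101.3]
tcp_rot: [179.8, 0.1, -1.8]
ft_force: [-6.1, -10.6, -0.3]
finger_gap: 17.1
grip_force: 25.8
```

```bash
python3 - <<'E'
from h import *
s=sense();print(s['tool_pos'],s['ft_force'],s['wrist_torque'],s['finger_gap']); d=s['tool_pos'][:2]-[644.6,175.2];print(np.hypot(*d),np.degrees(np.arctan2(d[1],d[0])))
E
```

```text
[591.78215322 127.79048049 101.28389791] [ -6.05415374 -10.64775158  -0.33004908] [-1.60275     0.9235456  -0.17912226] 17.062069438767505
70.97455514861748 -138.08871822648072
```

Tracking the arc at radius 71 mm. Continuing to the stop.

Call:
apply_moves(deltas=[[-0.2,-0.25,0,0,0,0,0],[-0.15,-0.25,0,0,0,0,0],[-0.1,-0.3,0,0,0,0,0],[-0.1,-0.3,0,0,0,0,0],[0,-0.3,0,0,0,0,0],[0,-0.2,0,0,0,0,0],[0,0,0,0,0,0,0]])

```text
time: 48.55
tool_pos: [575.0, 178.2, 101.1]
tcp_rot: [180.0, 0.3, -1.7]
ft_force: [-13.6, -0.8, 3.3]
finger_gap: 16.6
grip_force: 26.3
```

Call:
apply_moves(deltas=[[0,-0.1,0,0,0,0,0],[0,-0.1,0,0,0,0,0],[0,0,0,0,0,0,0]])

```text
time: 48.92
tool_pos: [574.9, 178.9, 101.0]
tcp_rot: [179.5, 0.4, -1.8]
ft_force: [-15.9, -23.3, 10.7]
finger_gap: 16.7
grip_force: 27.5
```

Call:
apply_moves(deltas=[[0,0,0,0,0,0,0.45],[0,0,0,0,0,0,0.45],[0,0,0,0,0,0,0.45],[0,0,-0.6,0,0,0,0.45],[0,0,-1,0,0,0,0.45],[-0.5,0,-1,0,0,0,0.45],[-1,0.5,-1,0,0,0,0.45],[-1,0.5,-1,0,0,0,0.45]])

```text
time: 49.92
tool_pos: [501.6, 156.1, 241.8]
tcp_rot: [-180.0, -0.1, -1.7]
ft_force: [0.8, -0.4, 0.8]
finger_gap: 38.3
grip_force: 0.0
```

Call:
apply_moves(deltas=[[-1,1,-0.3,0,0,0,0.45],[-1,1,0,0,0,0,0.45],[0,1,0,0,0,0,0.45],[0,1,0,0,0,0,0.45],[0,1,0,0,0,0,0.45],[0,1,0,0,0,0,0.45],[0,1,0,0,0,0,0.45],[0,0,0,0,0,0,0.45]])

```text
time: 50.92
tool_pos: [436.1, -53.4, 249.8]
tcp_rot: [180.0, -0.1, -1.9]
ft_force: [-0.9, 0.9, -0.1]
finger_gap: 38.7
grip_force: 0.0
```

```bash
python3 - <<'E'
from h import *
t=snapshot('top');b=snapshot('scene');T=cam('top');S=cam('scene')
cv2.imwrite('pics/end.png',np.hstack([cv2.resize(t[150:320,140:310],(400,400)),cv2.resize(b[100:320,320:540],(400,400))])[:,:,::-1])
p=[[c for c,a,r in blobs(im,(0,150,80),(6,255,255),15) if q(c)] for im,q in((t,lambda c:180<c[0]<270 and 150<c[1]<280),(b,lambda c:360<c[0]<480 and 150<c[1]<290))]
print(p); k=tri(ray(T,p[0][0]),ray(S,p[1][0]));print(k,np.degrees(np.arctan2(*(k[:2]-[644.6,175.2])[::-1])))
E
```

```text
[[array([226.07317073, 222.95121951])], [array([428.35443038, 222.06329114])]]
[575.71991115 178.21668018  93.59482122] 177.4922700815404
```

View pics/end.png

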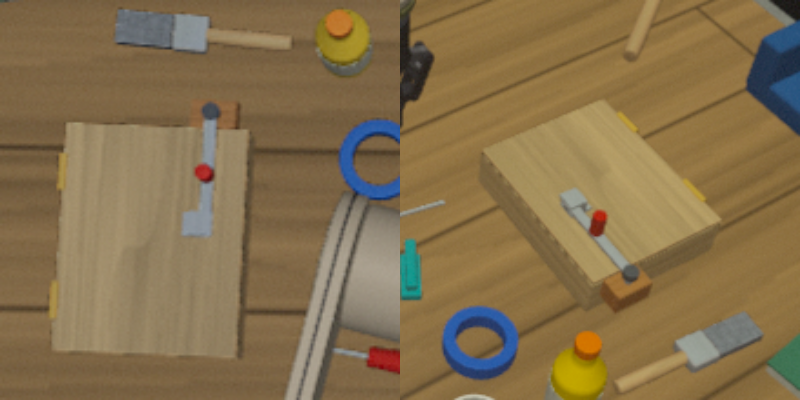

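The lid is flat and the latch bar lies along box +y in the catch, with its knob at (204,172) in the left crop. The bystanders look undisturbed. Handing in.

```bash
python3 -c "
from bench import *
print(hand_in())"
```

```text
the job is handed in; nothing more can be done
None
```

The lever was swung to its stop and sprang back, all five cleats are in the box, the lid is shut flat and the latch rests in its catch; the job was handed in at about 51 s and the judging result was not shown.

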